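# Butt a hub bolt to the end of a tilted V-block and clamp it

## Task

The bronze hub bolt lies in the V-block of the tilted inspection fixture with its hex head standing off the end of the block. Slide the bolt along the vee until the underside of its head butts flush against the end of the block, then turn the T-handle of the clamp screw clockwise until it bites and the resistance rises clearly, so that the bolt is held firmly but the screw is not forced, and let go. Do not shove the washers, the gauge or the feeler case about.

Things in the scene. Friction and masses are not known exactly. Their poses are not given: they have to be found in the camera images.
- vblock: fixed steel V-block, 75 mm wide (its x), 100 mm long (y), 60 mm high (z), on a dark iron tilting plate, leaning 30 degrees towards the robot's side. Origin: middle of its underside, on the plate (140 x 122 mm). z: square to the plate, 30 degrees from vertical, axis of the clamp screw; y: level, along the vee; x: across, uphill. A bolt seated in the vee has its axis at x = 0, z = 52 mm
- stop_face (a point): point on the V-block's +y end face (50 mm from the block's middle) at the height of the seated bolt's axis; the underside of the bolt's head must butt against this face. Axes as the V-block. The vee is 90 degrees, open at both ends, 50 mm wide at the top, its bottom at z = 35 mm of the block
- bolt: loose corroded bronze hub bolt, about 0.7 kg, lying in the vee: shank 24 mm in diameter, 120 mm long; hex head 40 mm across flats, 16 mm thick. Origin: on its axis at the underside of the head; y: along the axis, shank to head (shank y = 0 to -120 mm). At the start this origin is 15 to 30 mm beyond the block's end face, on its +y side. Along the vee it slides under 3 to 9 N
- bolt_head (a point): centre of the outer end face of the bolt's hex head, on the bolt's axis, 16 mm beyond the underside of the head; y: outwards along the axis. Nothing stands beyond this face or within 25 mm below the head
- tee_screw: steel clamp screw with a T-handle: T-bar 100 mm long, 12 mm in diameter, on a 12 mm round stem. Origin: middle of the T-bar, on the screw's axis (142 mm less its feed along the V-block's z, some 190 mm above the table). x: along the T-bar; z: up the screw's axis. It stays where it is left. Turned clockwise, looking down on it, it feeds down 12 mm a turn (1.9 mm a rad)
- screw_nose (a point): middle of the screw's flat round nose, 10 mm in diameter, that presses on the middle of the bolt's shank. Running free the screw takes up to 0.12 N m (less is felt at a pause); once the nose bears on the shank, each further rad adds about 110 N of clamping force and 0.4 N m (more while it is moving). 40 to 150 N is firm and not forced; let go, the screw keeps its force
- boss_top (a point): top of the 30 mm round boss in which the screw runs, 107 mm up the V-block's z and 30 to 35 mm below the middle of the T-bar. Under it the dark iron stirrup that straddles the block: cross bar 102 mm (x) by 22 mm (y), 84 to 100 mm up, legs at x = +-45 mm
- screw_turn (a joint): turn of the clamp screw in rad, growing clockwise (tightening); starts between 0 and 1.05. Gap between nose and seated shank: 3.5 mm - 1.9 mm x this value, so the nose meets the shank at about 1.8. At 0 the T-bar points 0.5 rad anticlockwise of the V-block's x axis (seen from above), at 1.05 it points 0.55 rad clockwise of it
- washer_a: bystander: pitted dull copper washer, 60 mm across, 27 mm hole, 6 mm thick, flat on the table; origin under its centre
- washer_b: bystander: a second copper washer like it, flat on the table; origin under its centre
- go_gauge: bystander: go gauge with yellow plastic handle and steel plug ends, 130 mm long (its x), 29 mm thick, lying on the table; origin under the middle of the handle
- feeler_case: bystander: chrome feeler gauge case, 104 x 26 x 16 mm (x, y, z), lying on the table; origin under its centre
Mind the look-alikes: they are no part of the job. Of the things like the bolt, leave any that is orange; of the rest the larger one is meant.

How it is judged:
By the outcome, as a careful person would: the job done as asked, in the order asked, and still so for the second after the job is handed in, with the robot touching nothing.
It also fails if it takes over 62 s, if anything falls off the work surface, if the arm or the gripper's body presses on something with over 40 N, if the wrist force passes 120 N, or if a joint passes its speed limit or range.

## Robot

A 6-joint arm with a two-finger parallel gripper is mounted at the origin on the work surface. World frame = base frame: x ahead of the robot, y to its left, z up, the work surface at z = 0. Lengths are in m, angles in degrees, forces in N, time in s.
With the tool pointing down it reaches from about 0.375 to 0.9 m from the base axis. Payload 3.1 kg.
Tool frame: the origin (TCP) lies between the finger pads; the fingertips stand 22 mm ahead of it and the grasp point (between the pads) lies 3 mm ahead of it; z points along the fingers, y is the line along which they close (so a half turn about z gives the same grasp; the last joint's range is limited). The gripper opens to 87 mm and grips with 3 to 60 N. Pads are 19 mm wide; open, the fingers measure 117 mm over their backs; the gripper's body (75 mm by 190 mm) begins 51 mm behind the grasp point.
Start: joints at [-74.169, 30.224, 82.088, -0, 67.689, -10.227], TCP at [0.275, -0.561, 0.245] pointing down, gripper open.
Joint ranges: [-176.69, 176.69], [-43.24, 126.21], [12.49, 139.97], [-82, 262], [0, 151.66], [-163.58, 163.58]. Speed limits (degrees/s): [159.86, 159.86, 180, 180, 180, 180].

## Interface

Orientations are given as a 3x3 rotation matrix whose columns are the frame's x, y, z axes.
In Python, from rig import bot, capture, search_frame, outline_of, spot_point gives the robot as it stands.
- The arm moves only by the tool jog_arm, never from a script. Its argument "rows" is text: rows parted by semicolons, each of 7 numbers parted by spaces: the opening, from 0 (shut) to 1 (fully open), then the shift along the tool's x, y, z as a fraction of full scale, then the turn, a rotation vector about the tool's x, y, z as a fraction of full scale. A call has 1 to 20 rows; each row is the pose to reach, as a shift and turn from the pose commanded when the call began, along the tool's axes at that moment; what a row does not reach only later rows make up. Full scale, the value 1, is 0.5 m for a shift and pi/4 rad for a turn. A row lasts 1/12 s, in which the tool goes at most 41.7 mm and 7.16 degrees, less where a joint would pass 70% of its speed; a pose out of reach is approached as far as the arm can. A call with a number of a shift or a turn outside -1 to 1 is refused whole. A call with a gripper value outside its range is refused whole. The fingers move at their own pace and stop on an object; the grip force is fixed at half the most. Time passes only in rows, so rows that repeat a pose let the fingers close. It gives the time, the measured TCP pose, the force, the opening and the grip force at its end, in the units of the state.
- bot.read_state(): the state, without advancing time (a new reading comes with each control period).
- capture(name): name is "side" or "top"; returns a dict with "pixels" (420x560x3 uint8, red, green, blue), "fx", "fy", "cx", "cy" (pixels), "R" (3x3) and "t" (3): a world point X has camera coordinates R X + t. Camera axes: x right, y down, z forward; pixel columns grow to the right and rows downward; lengths in m; the calibration is good to about 2 mm. A picture is of the moment at which its call begins. There is no depth.
- bot.hand_in(): hands the job in; it is judged then, once.
Trained networks look in a picture, given as the dict that the camera call returned (one of the last four; its "shot" number tells which), for a name from the list of things; names that differ only in an ending like _2 or _b are one class to them, and where a whole thing is asked for, a point or a joint stands for the part that bears it (a point fixed in the world has none). Each returns a list of dicts, best first, with "conf" (0 to 1); they miss things now and then, are a little off and sometimes report something else, mostly with a low value. They report only what shows in the picture. A call takes as long as a camera call. They do not tell look-alikes from the thing itself.
- search_frame(label, picture): "point" ([x, y, z] in m, in world coordinates, good to about 4 mm: the middle of the surface that is visible of it).
- outline_of(label, picture): "region" (420x560 bool, what is visible of it).
- spot_point(label, picture): "point" ([x, y, z] in m, in world coordinates, good to about 4 mm: a listed point, or the origin of a listed thing).
The state is a dict: "time_s": time; "joint_positions": joint angles; "qvel": joint speeds; "tau": joint torques, N m; "position": TCP position; "tcp_rot": TCP orientation; "force": force on the tool from outside, world axes, zero at the start; "moment": the same for the moment, N m; "opening": opening from 0.0 (shut) to 1.0 (fully open); "grasp_force": force on a finger pad.
Only numpy, scipy, OpenCV 4.12 (cv2) and the standard library are available. Lean on these libraries where they do the work, as an engineer would, in place of code of your own. Each camera call takes 0.05 s, during which the arm holds its last target. There are 200 camera calls.

## Working session

There is one attempt and no reset: what is moved stays moved. The work goes in short steps, Python scripts to look and compute and a tool call to move; the robot and the scene stay as the last step left them, time stands still between calls to the robot, and variables do not carry over. Pictures are saved under pics/ and viewed, at most 10 in all, crops included, and the job is handed in when it is done.

Besides the shell and the picture viewer there is one more tool, called as name(argument=value, ...), one argument or row to a line, values as JSON. jog_arm: Moves the arm, as the interface text tells. Its arguments: {"type":"object","properties":{"rows":{"type":"string"}},"required":["rows"]}

```bash
mkdir -p pics; python3 - <<'E'
from rig import *
import cv2,numpy as np
np.set_printoptions(precision=4,suppress=True)
for n in("side","top"):
    p=capture(n); cv2.imwrite(f"pics/{n}0.png",p["pixels"][:,:,::-1])
    print(n,p["fx"],-p["R"].T@p["t"], p["R"][2])
    for l in("stop_face","bolt","bolt_head","tee_screw","screw_nose","boss_top","vblock","washer_a","go_gauge","feeler_case"):
        print(l,[(np.array(d["point"]).round(4).tolist(),round(d["conf"],2)) for d in spot_point(l,p)[:3]])
s=bot.read_state();print(s)
E
```

```text
side 499.0865878685025 [0.4273 0.9199 0.6895] [ 0.1022 -0.8499 -0.5169]
stop_face [([0.5988, -0.1026, 0.115], 0.89)]
bolt [([0.6013, -0.0803, 0.1115], 0.85), ([0.5716, 0.2155, 0.0213], 0.83), ([0.4294, -0.0624, 0.0153], 0.6)]
bolt_head [([0.5771, 0.2252, 0.0202], 0.92), ([0.6081, -0.0666, 0.111], 0.81), ([0.4217, -0.0589, 0.0117], 0.67)]
tee_screw [([0.554, -0.1456, 0.1874], 0.76)]
screw_nose [([0.5922, -0.151, 0.1254], 0.54)]
boss_top [([0.5737, -0.1493, 0.159], 0.65)]
vblock [([0.6195, -0.1536, 0.0685], 0.96)]
washer_a [([0.5589, 0.0322, -0.0019], 0.88)]
go_gauge []
feeler_case [([0.7115, 0.0212, 0.0014], 0.76)]
top 423.3472849680524 [0.4008 0.018  1.0761] [ 0.1704  0.0165 -0.9852]
stop_face [([0.6028, -0.1079, 0.1123], 0.77), ([0.7076, 0.0168, 0.0031], 0.69)]
bolt [([0.5993, -0.0832, 0.1093], 0.95), ([0.4217, -0.0661, 0.0111], 0.69), ([0.5681, 0.2177, 0.018], 0.66)]
bolt_head [([0.5833, 0.2263, 0.0211], 0.69), ([0.6045, -0.0734, 0.1155], 0.67), ([0.4217, -0.0581, 0.0139], 0.53)]
tee_screw [([0.5514, -0.1512, 0.185], 0.82)]
screw_nose [([0.6055, -0.0719, 0.1133], 0.58)]
boss_top [([0.5698, -0.1505, 0.1613], 0.84), ([0.6396, -0.3387, -0.003], 0.31)]
vblock []
washer_a [([0.6375, -0.3347, 0.0005], 0.65), ([0.5614, 0.0316, 0.0003], 0.56)]
go_gauge [([0.5059, -0.3429, 0.0011], 0.7)]
feeler_case [([0.7071, 0.0199, 0.0016], 0.86), ([0.5057, -0.3443, 0.0001], 0.16)]
{'time_s': 1.1, 'joint_positions': array([-74.1699,  30.2238,  82.0864,  -0.0018,  67.6899, -10.2255]), 'qvel': array([-0.0201,  0.0088,  0.0723,  0.0325, -0.0105, -0.0517]), 'tau': array([ -0.0008, -44.0032, -17.6984,   0.0632,   0.0505,   0.    ]), 'position': array([ 0.2746, -0.5614,  0.2446]), 'tcp_rot': array([[ 0.8984,  0.4393, -0.    ],
       [ 0.4393, -0.8984, -0.    ],
       [-0.    , -0.    , -1.    ]]), 'force': array([0.8   , 0.5349, 0.5116]), 'moment': array([0.0226, 0.0361, 0.015 ]), 'grasp_force': 0.0, 'opening': 0.999763304240216}
```

View pics/side0.png

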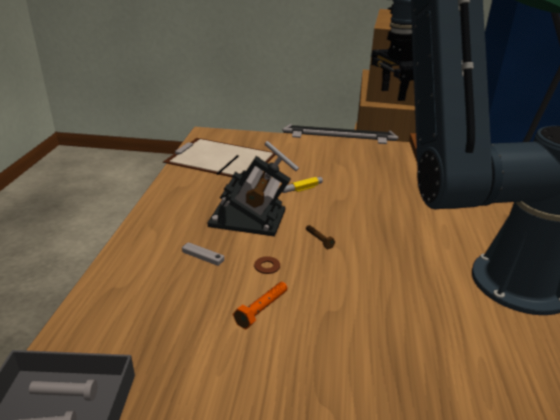

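View pics/top0.png

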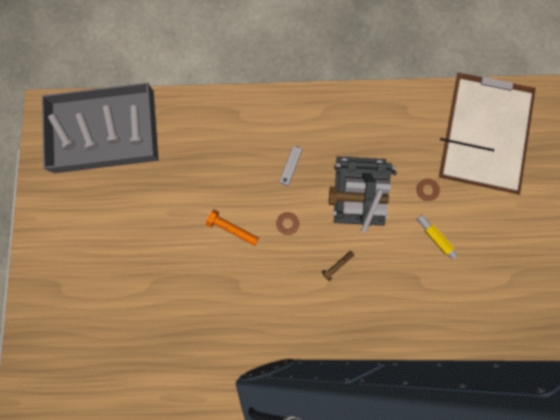

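```bash
cat > h.py <<'E'
from rig import *
import cv2,numpy as np,json
from scipy.optimize import least_squares
from scipy.spatial.transform import Rotation as Ro
np.set_printoptions(precision=4,suppress=True)
def proj(p,X):
    c=np.atleast_2d(X)@np.array(p["R"]).T+p["t"]
    return np.c_[p["fx"]*c[:,0]/c[:,2]+p["cx"],p["fy"]*c[:,1]/c[:,2]+p["cy"]]
def frame(yaw): return Ro.from_euler("ZY",[yaw,-30],degrees=True).as_matrix()
def rows(Rt,pt):
    "shift and turn fractions from the measured pose to (Rt,pt)"
    s=bot.read_state();R=s["tcp_rot"]
    return R.T@(pt-s["position"])/.5, Ro.from_matrix(R.T@Rt).as_rotvec()/(np.pi/4)
E
python3 - <<'E'
from h import *
obs=[]; local={"stop_face":(0,.05,.052),"boss_top":(0,0,.107),"vblock":(0,0,0),"tee_screw":(0,0,.140)}
pics={}
bolt=[]
for k in range(4):
  for n in("side","top"):
    p=capture(n);pics[n]=p
    for l in local:
        for d in spot_point(l,p):
            q=np.array(d["point"])
            if d["conf"]>.4 and np.hypot(*(q[:2]-[.6,-.13]))<.09: obs.append((n,l,q))
    for l in("bolt","bolt_head"):
        for d in spot_point(l,p):
            q=np.array(d["point"])
            if np.hypot(*(q[:2]-[.6,-.08]))<.05: bolt.append((l,q))
def f(v):
    F=frame(v[3]*100); return np.concatenate([(v[:3]+F@np.array(local[l])-q)*1e3 for n,l,q in obs]+[[ (v[2]-.03)*0]])
r=least_squares(f,[.62,-.15,.06,0],loss="soft_l1",f_scale=3);v=r.x
yaw=v[3]*100;F=frame(yaw);O=v[:3];print("O",O,"yaw",yaw)
for l in local:
  for n in("side","top"):
    a=[F.T@(q-O)*1e3-np.array(local[l])*1e3 for m,k,q in obs if k==l and m==n]
    if a:print(l,n,len(a),np.mean(a,0),np.std(a,0))
for l in("bolt","bolt_head"):
    a=np.array([F.T@(q-O)*1e3 for k,q in bolt if k==l]);print(l,len(a),a.mean(0),a.std(0))
for n in pics:
    p=pics[n];S=6
    c=proj(p,O+F@[0,0,.07])[0];x0,y0=int(c[0]-60),int(c[1]-48)
    im=cv2.resize(p["pixels"][y0:y0+96,x0:x0+120,::-1],None,fx=S,fy=S,interpolation=cv2.INTER_CUBIC)
    def L(a,b,col):
        q=(proj(p,[O+F@np.array(a),O+F@np.array(b)])-[x0,y0]+.5)*S
        cv2.line(im,tuple(map(int,q[0])),tuple(map(int,q[1])),col,1)
    for y in(-.05,.05):
        P=[(-.0375,y,0),(-.0375,y,.06),(-.025,y,.06),(0,y,.035),(.025,y,.06),(.0375,y,.06),(.0375,y,0)]
        for a,b in zip(P,P[1:]):L(a,b,(0,255,0))
    for x in(-.0375,-.025,.025,.0375):L((x,-.05,.06),(x,.05,.06),(0,255,0))
    L((0,0,.1),(0,0,.142),(0,0,255)); L((0,-.1,.052),(0,.09,.052),(255,0,255))
    for y in(-.011,.011):L((-.051,y,.1),(.051,y,.1),(255,255,0))
    m=[d for d in outline_of("tee_screw",p)][0]["region"]
    cv2.imwrite(f"pics/{n}1.png",im)
    # bar angle: best bar fit to the mask
    ys,xs=np.nonzero(m);pts=np.c_[xs,ys]
    best=[]
    for z in(.136,.138,.14,.142):
      for a in np.arange(-.7,.75,.05):
        t=np.linspace(-.05,.05,21)
        X=O+(F@np.array([t*np.cos(a),t*np.sin(a),0*t+z])).T
        q=proj(p,X);d=np.linalg.norm(pts[:,None]-q,axis=2)
        best.append((np.mean(d.min(1))+np.mean(d.min(0)),a,z))
    print(n,len(pts),sorted(best)[:4])
json.dump([O.tolist(),yaw],open("fit.json","w"))
E
```

```text
O [ 0.6233 -0.1521  0.0675] yaw -2.7501112473252802
stop_face side 3 [ 0.411  -1.5395  1.5306] [0.8726 1.0185 1.5759]
stop_face top 4 [ 1.5208 -2.8707 -1.564 ] [1.1601 2.1752 1.1485]
boss_top side 4 [ 1.9632 -0.4744 -1.6535] [0.6022 0.836  1.074 ]
boss_top top 4 [ 1.5754  1.051  -1.2276] [0.4178 1.0796 1.1963]
vblock side 4 [-0.4471 -0.2735  4.2295] [1.5947 1.47   1.3643]
vblock top 5 [-0.1078 10.9758 11.0138] [ 1.121  16.6866 19.3289]
tee_screw side 5 [ -1.154    1.4353 -17.0229] [ 1.9753  1.6922 29.6407]
tee_screw top 4 [-2.5579 -1.8556  0.4327] [1.0802 1.8126 1.8985]
bolt 7 [ 0.847  69.3525 49.6662] [1.1667 1.6307 1.4893]
bolt_head 8 [ 4.0638 81.8929 49.1699] [2.1144 1.5329 1.7829]
side 234 [(np.float64(4.107817047110675), np.float64(-0.34999999999999964), 0.138), (np.float64(4.137443674380645), np.float64(-0.2999999999999996), 0.138), (np.float64(4.161371504577179), np.float64(-0.3999999999999997), 0.138), (np.float64(4.183008061410947), np.float64(-0.24999999999999956), 0.138)]
top 276 [(np.float64(2.2880956066573925), np.float64(-0.2999999999999996), 0.136), (np.float64(2.3696433011349125), np.float64(-0.2999999999999996), 0.138), (np.float64(2.4100951124086727), np.float64(-0.24999999999999956), 0.136), (np.float64(2.4184175298359465), np.float64(-0.24999999999999956), 0.14)]
```

View pics/top1.png

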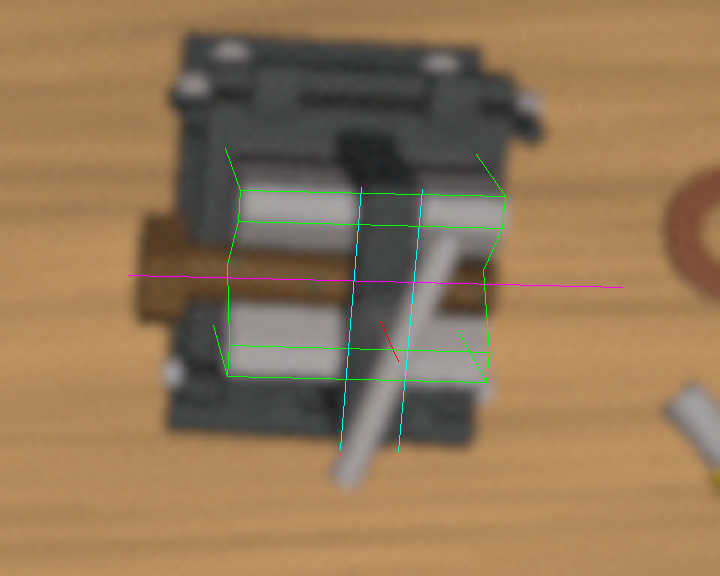

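View pics/side1.png

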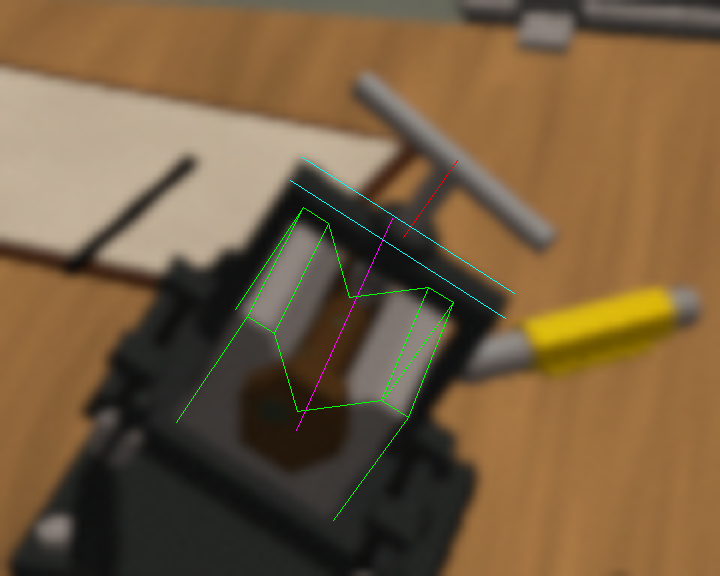

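```bash
cat >> h.py <<'E'
O,yaw=json.load(open("fit.json"));O=np.array(O);F=frame(yaw);G=Ro.from_euler("Z",yaw,degrees=True).as_matrix()
gx,gy,gz=G.T
s3,c3=.5,3**.5/2
RP=np.c_[gy*c3-gz*s3,gx,-gy*s3-gz*c3]
def push(y,dz=0): # TCP so that the leading corner is at block y
    return O+F@[.001,y,.051]+[0,0,dz]-RP@[-.0095,0,.022]
RM=Ro.from_euler("ZX",[64,180],degrees=True).as_matrix()
E
python3 - <<'E'
from h import *
s=bot.read_state()
RM=Ro.from_rotvec([0,0,np.radians(31)]).as_matrix()@s["tcp_rot"]
print(*rows(RM,np.array([.44,-.25,.34])))
print(push(.125),push(.05))
print("screw",O+F@[0,0,.1405])
E
```

```text
[ 0.5708 -0.4142 -0.1909] [-0.      0.     -0.6889]
[ 0.6056 -0.0068  0.1265] [ 0.602  -0.0817  0.1265]
screw [ 0.5531 -0.1487  0.1892]
```

jog_arm(
  rows="0 0.1 -0.07 -0.19 0 0 0;0 0.57 -0.414 -0.191 0 0 -0.69;0 0.57 -0.414 -0.191 0 0 -0.69;0 0.57 -0.414 -0.191 0 0 -0.69;0 0.57 -0.414 -0.191 0 0 -0.69;0 0.57 -0.414 -0.191 0 0 -0.69;0 0.57 -0.414 -0.191 0 0 -0.69;0 0.57 -0.414 -0.191 0 0 -0.69;0 0.57 -0.414 -0.191 0 0 -0.69;0 0.57 -0.414 -0.191 0 0 -0.69;0 0.57 -0.414 -0.191 0 0 -0.69;0 0.57 -0.414 -0.191 0 0 -0.69",
)

```text
time_s: 5.0
position: [0.4397, -0.2504, 0.3401]
tcp_rot: [[0.542, 0.84, -0.0], [0.84, -0.542, -0.001], [-0.001, 0.0, -1.0]]
force: [-0.7, -1.3, -0.5]
opening: 0.172
grasp_force: 0.0
```

```bash
python3 - <<'E'
from h import *
print(*rows(RP,push(.135,.12)))
s=bot.read_state();print(s["time_s"],s["position"],s["joint_positions"])
E
```

```text
[0.6067 0.0047 0.1867] [-0.1747 -0.6499 -0.6529]
5.0 [ 0.4397 -0.2504  0.3401] [-42.309   14.7272  91.5444  -0.0474  73.6939  -9.4695]
```

jog_arm(
  rows="0 0.607 0.005 0.05 -0.175 -0.65 -0.653;0 0.607 0.005 0.05 -0.175 -0.65 -0.653;0 0.607 0.005 0.05 -0.175 -0.65 -0.653;0 0.607 0.005 0.05 -0.175 -0.65 -0.653;0 0.607 0.005 0.05 -0.175 -0.65 -0.653;0 0.607 0.005 0.05 -0.175 -0.65 -0.653;0 0.607 0.005 0.05 -0.175 -0.65 -0.653;0 0.607 0.005 0.187 -0.175 -0.65 -0.653;0 0.607 0.005 0.187 -0.175 -0.65 -0.653;0 0.607 0.005 0.187 -0.175 -0.65 -0.653;0 0.607 0.005 0.187 -0.175 -0.65 -0.653;0 0.607 0.005 0.187 -0.175 -0.65 -0.653",
)

```text
time_s: 6.0
position: [0.6073, 0.0012, 0.2477]
tcp_rot: [[0.045, 0.999, -0.024], [0.865, -0.051, -0.499], [-0.5, 0.001, -0.866]]
force: [0.2, -0.4, -0.5]
opening: 0.003
grasp_force: 0.0
```

```bash
python3 - <<'E'
from h import *
for y,dz in((.115,0),(.095,0),(.066,0),(.06,0)):print(y,*rows(RP,push(y,dz)))
s=bot.read_state();print(s["time_s"],s["position"],s["tcp_rot"]-RP,s["joint_positions"],s["opening"],s["force"])
E
```

```text
0.115 [ 0.0898 -0.0028  0.2279] [-0.0005  0.     -0.0044]
0.095 [ 0.0552 -0.0026  0.2479] [-0.0005  0.     -0.0044]
0.066 [ 0.0049 -0.0024  0.2769] [-0.0005  0.     -0.0044]
0.06 [-0.0055 -0.0024  0.2829] [-0.0005  0.     -0.0044]
6.0 [0.6073 0.0012 0.2477] [[ 0.0035 -0.0002 -0.0004]
 [-0.0002 -0.0032 -0.    ]
 [-0.      0.0014  0.    ]] [  2.9476  32.8806  83.2353 -31.8895  70.3503  18.6008] 0.0028019986294286862 [ 0.1606 -0.3933 -0.4622]
```

jog_arm(
  rows="0 0.09 -0.003 0.1 0 0 0;0 0.09 -0.003 0.18 0 0 0;0 0.09 -0.003 0.228 0 0 0;0 0.09 -0.003 0.228 0 0 0;0 0.07 -0.003 0.239 0 0 0;0 0.055 -0.003 0.248 0 0 0;0 0.055 -0.003 0.248 0 0 0;0 0.055 -0.003 0.248 0 0 0",
)

```text
time_s: 6.67
position: [0.6051, -0.0356, 0.1288]
tcp_rot: [[0.047, 0.999, -0.02], [0.865, -0.05, -0.499], [-0.499, 0.006, -0.866]]
force: [0.5, -0.5, 0.5]
opening: 0.005
grasp_force: 0.0
```

```bash
python3 - <<'E'
from h import *
s=bot.read_state();print(s["force"],s["position"])
S=6
out=[]
for n in("side","top"):
    p=capture(n);c=proj(p,O+F@[0,.06,.06])[0];x0,y0=int(c[0]-33),int(c[1]-45)
    im=np.ascontiguousarray(cv2.resize(p["pixels"][y0:y0+90,x0:x0+66,::-1],None,fx=S,fy=S,interpolation=cv2.INTER_CUBIC))
    R=s["tcp_rot"]
    for y in(-.015,.015):
        q=(proj(p,s["position"]+R@[-.0095,y,.022])[0]-[x0,y0]+.5)*S
        cv2.circle(im,tuple(map(int,q)),4,(0,255,0),1)
    out.append(im)
cv2.imwrite("pics/c2.png",np.hstack(out))
E
```

```text
[ 0.512  -0.4844  0.5165] [ 0.6051 -0.0356  0.1288]
```

View pics/c2.png

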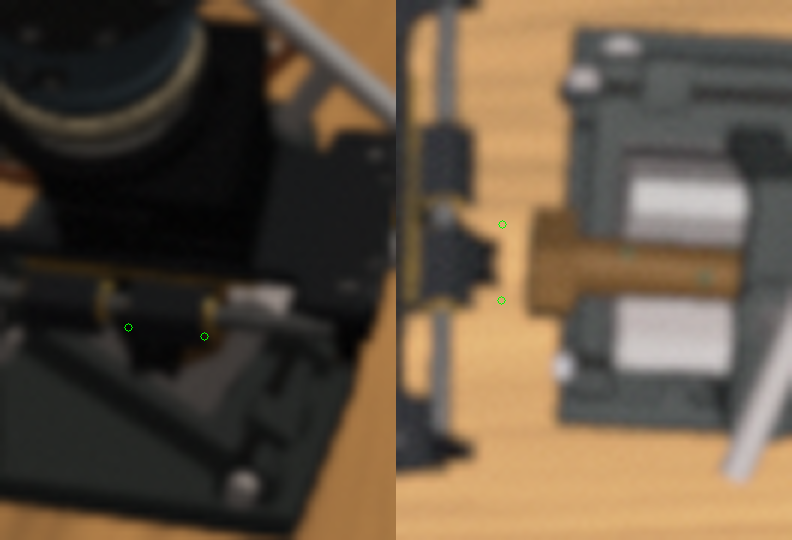

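jog_arm(
  rows="0 -0.007 0 0.004 0 0 0;0 -0.014 0 0.008 0 0 0;0 -0.018 0 0.0105 0 0 0;0 -0.0215 0 0.0125 0 0 0;0 -0.025 0 0.0145 0 0 0;0 -0.0285 0 0.0165 0 0 0;0 -0.032 0 0.0185 0 0 0;0 -0.0355 0 0.0205 0 0 0;0 -0.039 0 0.0225 0 0 0;0 -0.0425 0 0.0245 0 0 0;0 -0.0425 0 0.0245 0 0 0",
)

```text
time_s: 7.68
position: [0.602, -0.0575, 0.1252]
tcp_rot: [[0.043, 0.999, -0.024], [0.867, -0.049, -0.496], [-0.497, 0.001, -0.868]]
force: [-0.6, 7.0, 2.4]
opening: 0.004
grasp_force: 3.3
```

jog_arm(
  rows="0 -0.0017 0 0.001 0 0 0;0 -0.0035 0 0.002 0 0 0;0 -0.0052 0 0.003 0 0 0;0 -0.0052 0 0.003 0 0 0",
)

```text
time_s: 8.02
position: [0.6017, -0.0602, 0.1251]
tcp_rot: [[0.043, 0.999, -0.024], [0.867, -0.049, -0.496], [-0.496, 0.001, -0.868]]
force: [-0.7, 7.8, 2.4]
opening: 0.003
grasp_force: 3.7
```

jog_arm(
  rows="0 -0.0017 0 0.001 0 0 0;0 -0.0026 0 0.0015 0 0 0;0 -0.0026 0 0.0015 0 0 0",
)

```text
time_s: 8.27
position: [0.6016, -0.0616, 0.1251]
tcp_rot: [[0.043, 0.999, -0.024], [0.867, -0.049, -0.496], [-0.496, 0.001, -0.868]]
force: [-1.1, 8.3, 2.8]
opening: 0.003
grasp_force: 3.8
```

jog_arm(
  rows="0 -0.0017 0 0.001 0 0 0;0 -0.0035 0 0.002 0 0 0;0 -0.0035 0 0.002 0 0 0",
)

```text
time_s: 8.52
position: [0.6015, -0.0637, 0.125]
tcp_rot: [[0.043, 0.999, -0.024], [0.867, -0.049, -0.496], [-0.496, 0.001, -0.868]]
force: [-1.7, 7.8, 2.6]
opening: 0.003
grasp_force: 3.7
```

jog_arm(
  rows="0 -0.0017 0 0.001 0 0 0;0 -0.0026 0 0.0015 0 0 0;0 -0.0026 0 0.0015 0 0 0",
)

```text
time_s: 8.77
position: [0.6014, -0.0651, 0.1251]
tcp_rot: [[0.043, 0.999, -0.024], [0.867, -0.049, -0.496], [-0.496, 0.001, -0.868]]
force: [-0.9, 7.7, 3.2]
opening: 0.007
grasp_force: 3.9
```

jog_arm(
  rows="0 -0.0017 0 0.001 0 0 0;0 -0.0026 0 0.0015 0 0 0;0 -0.0026 0 0.0015 0 0 0",
)

```text
time_s: 9.02
position: [0.6012, -0.0666, 0.125]
tcp_rot: [[0.043, 0.999, -0.024], [0.867, -0.049, -0.496], [-0.496, 0.001, -0.868]]
force: [-1.5, 7.2, 3.1]
opening: 0.006
grasp_force: 3.9
```

jog_arm(
  rows="0 -0.0017 0 0.001 0 0 0;0 -0.0026 0 0.0015 0 0 0;0 -0.0026 0 0.0015 0 0 0",
)

```text
time_s: 9.27
position: [0.6012, -0.0672, 0.125]
tcp_rot: [[0.044, 0.999, -0.024], [0.868, -0.05, -0.494], [-0.495, 0.001, -0.869]]
force: [-1.8, 9.7, 4.6]
opening: 0.005
grasp_force: 5.6
```

Force is starting to rise; the last motion was only 0.6 mm for 1.5 commanded. One more small push to confirm.

jog_arm(
  rows="0 -0.0017 0 0.001 0 0 0;0 -0.0026 0 0.0015 0 0 0;0 -0.0026 0 0.0015 0 0 0;0 -0.0026 0 0.0015 0 0 0",
)

```text
time_s: 9.6
position: [0.6012, -0.0674, 0.125]
tcp_rot: [[0.044, 0.999, -0.023], [0.869, -0.049, -0.493], [-0.493, 0.002, -0.87]]
force: [-2.6, 15.3, 6.3]
opening: 0.002
grasp_force: 7.6
```

jog_arm(
  rows="0 0.05 0 -0.03 0 0 0;0 0.104 0 -0.06 0 0 0;0 0.104 0 -0.06 0 0 0;0.6 0.03 0 -0.19 0 0 0;0.6 -0.046 0 -0.32 0 0 0;0.6 -0.07 0 -0.36 0 0 0;0.6 -0.07 0 -0.36 0 0 0;0.6 -0.07 0 -0.36 0 0 0;0.6 -0.07 0 -0.36 0 0 0;0.6 -0.07 0 -0.36 0 0 0",
)

```text
time_s: 10.43
position: [0.6039, -0.0126, 0.2986]
tcp_rot: [[0.043, 0.999, -0.025], [0.866, -0.049, -0.498], [-0.499, 0.0, -0.867]]
force: [-0.3, 0.4, -0.9]
opening: 0.451
grasp_force: 0.0
```

```bash
cat >> h.py <<'E'
def RS(a):
    x=-(np.cos(a)*F[:,0]+np.sin(a)*F[:,1]);z=-F[:,2];return np.c_[x,np.cross(z,x),z]
def scr(h,z=.1405): return O+F@[0,0,z+.003+h]  # TCP with grasp point h above the bar
E
python3 - <<'E'
from h import *
from rig import *
s=bot.read_state();print(s["time_s"],s["position"],s["joint_positions"],s["opening"])
R=s["tcp_rot"];r=Ro.from_matrix(R.T@RS(-.32)).as_rotvec()
Rh=R@Ro.from_rotvec(r/2).as_matrix();print(Rh[:,2])
pt=scr(.13);print(pt);print("half",*rows(Rh,(s["position"]+pt)/2+[0,0,.02]),"full",*rows(RS(-.32),pt))
# bolt / bar check
bp=[];
for k in range(3):
  for n in("side","top"):
    p=capture(n)
    for l in("bolt","bolt_head","boss_top","stop_face"):
      for d in spot_point(l,p):
        q=np.array(d["point"])
        if np.hypot(*(q[:2]-[.59,-.11]))<.06: bp.append((l,n,F.T@(q-O)*1e3))
for l in("bolt","bolt_head","boss_top","stop_face"):
  for n in("side","top"):
    a=[q for k,m,q in bp if k==l and m==n]
    if a: print(l,n,len(a),np.mean(a,0))
for n in("top",):
    p=capture(n);S=8
    c=proj(p,O+F@[0,.02,.07])[0];x0,y0=int(c[0]-45),int(c[1]-37)
    cv2.imwrite("pics/c3.png",cv2.resize(p["pixels"][y0:y0+75,x0:x0+90,::-1],None,fx=S,fy=S,interpolation=cv2.INTER_CUBIC))
E
```

```text
10.4333 [ 0.6039 -0.0126  0.2986] [  1.6587  29.1889  81.1721 -31.0612  74.6362  14.2491] 0.45141428558313806
[ 0.3169 -0.3489 -0.882 ]
[ 0.4867 -0.1455  0.3044]
half [-0.1429 -0.1104  0.0295] [-0.4774  0.0766 -0.6739] full [-0.246  -0.2209  0.1283] [-0.9548  0.1531 -1.3478]
bolt side 4 [ 0.3092 49.9182 52.0593]
bolt top 3 [ 0.837  50.4482 49.3201]
bolt_head side 4 [ 3.5069 49.2362 38.0599]
bolt_head top 4 [ 1.659  41.9632 64.6457]
boss_top side 4 [ 0.9581 11.7984 92.8209]
boss_top top 3 [  0.5504  -1.0565 107.6825]
stop_face side 2 [-1.0891 47.6709 54.6275]
stop_face top 3 [ 0.2723 46.1211 49.2612]
```

View pics/c3.png

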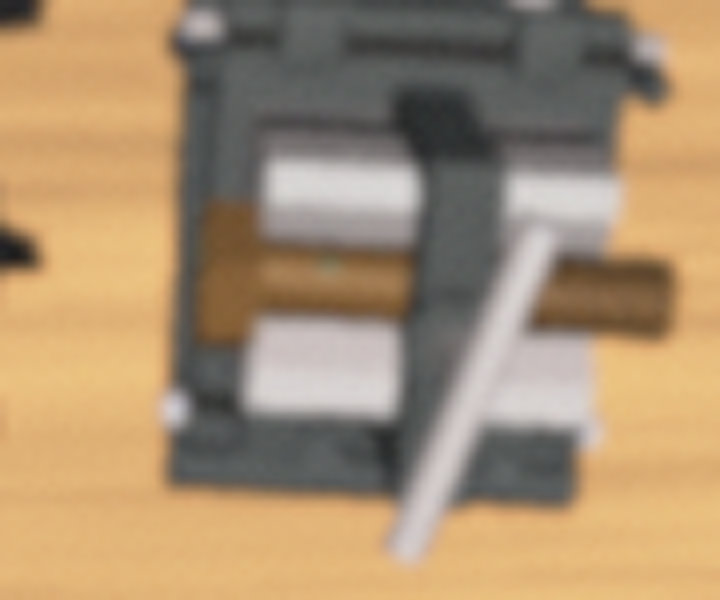

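jog_arm(
  rows="0.6 -0.143 -0.11 0.03 -0.477 0.077 -0.674;0.6 -0.143 -0.11 0.03 -0.477 0.077 -0.674;0.6 -0.143 -0.11 0.03 -0.477 0.077 -0.674;0.6 -0.143 -0.11 0.03 -0.477 0.077 -0.674;0.6 -0.143 -0.11 0.03 -0.477 0.077 -0.674;0.6 -0.143 -0.11 0.03 -0.477 0.077 -0.674;0.6 -0.143 -0.11 0.03 -0.477 0.077 -0.674",
)

```text
time_s: 12.57
position: [0.5447, -0.0797, 0.3219]
tcp_rot: [[-0.466, 0.826, 0.316], [0.753, 0.558, -0.349], [-0.465, 0.075, -0.882]]
force: [0.8, -1.0, -0.3]
opening: 0.601
grasp_force: 0.0
```

```bash
python3 - <<'E'
from h import *
p=capture("top");c=proj(p,O+F@[0,.02,.07])[0];x0,y0=int(c[0]-45),int(c[1]-37)
e=np.array([[408,545],[542,235]])/8-.5+[x0,y0]   # ends incl. ~3 px crop blur
def f(v):
    d=.05*np.array([np.cos(v[0]),np.sin(v[0]),0]);C=np.array([v[1]/10,v[2]/10,.1405])
    return (proj(p,[O+F@(C-d),O+F@(C+d)])-e).ravel()
r=least_squares(f,[-.3,0,0]);print("angle",r.x[0],"centre off mm",r.x[1:]*100,r.fun)
a=r.x[0];print(*rows(RS(a),scr(.10)))
s=bot.read_state();print(s["time_s"],s["position"],s["joint_positions"])
E
```

```text
angle -0.2990389012349635 centre off mm [-0.6402  0.2683] [-0.5368  1.6936  0.5109 -1.5652]
[-0.0192 -0.1535  0.0957] [-0.4795  0.0722 -0.7021]
12.6167 [ 0.5455 -0.0795  0.3219] [-11.6183  13.7437 102.1043 -23.9343  43.3761 -30.0431]
```

jog_arm(
  rows="0.6 -0.019 -0.153 0.096 -0.48 0.072 -0.702;0.6 -0.019 -0.153 0.096 -0.48 0.072 -0.702;0.6 -0.019 -0.153 0.096 -0.48 0.072 -0.702;0.6 -0.019 -0.153 0.096 -0.48 0.072 -0.702;0.6 -0.019 -0.153 0.096 -0.48 0.072 -0.702;0.6 -0.019 -0.153 0.096 -0.48 0.072 -0.702;0.6 -0.019 -0.153 0.096 -0.48 0.072 -0.702;0.6 -0.019 -0.153 0.096 -0.48 0.072 -0.702;0.6 -0.019 -0.153 0.096 -0.48 0.072 -0.702;0.6 -0.019 -0.153 0.096 -0.48 0.072 -0.702",
)

```text
time_s: 13.45
position: [0.5031, -0.1458, 0.2778]
tcp_rot: [[-0.814, 0.295, 0.5], [0.33, 0.944, -0.021], [-0.478, 0.148, -0.866]]
force: [-0.3, 0.8, -0.6]
opening: 0.598
grasp_force: 0.0
```

```bash
python3 - <<'E'
from h import *
s=bot.read_state();print(s["time_s"],s["position"],s["joint_positions"])
for h in (.1,.03,.0):print(h,*rows(RS(-.3),scr(h)))
E
```

```text
13.45 [ 0.5031 -0.1458  0.2778] [ -37.8196   12.3042  114.3721   32.793    32.4272 -132.9906]
0.1 [ 0.0016 -0.0015 -0.0025] [ 0.0044 -0.0005  0.0072]
0.03 [ 0.0015 -0.0019  0.1375] [ 0.0044 -0.0005  0.0072]
0.0 [ 0.0015 -0.0022  0.1975] [ 0.0044 -0.0005  0.0072]
```

jog_arm(
  rows="0.6 0.0015 -0.002 0.06 0.004 0 0.007;0.6 0.0015 -0.002 0.12 0.004 0 0.007;0.6 0.0015 -0.002 0.16 0.004 0 0.007;0.6 0.0015 -0.002 0.185 0.004 0 0.007;0.6 0.0015 -0.002 0.196 0.004 0 0.007;0.6 0.0015 -0.002 0.196 0.004 0 0.007;0.6 0.0015 -0.002 0.196 0.004 0 0.007",
)

```text
time_s: 14.03
position: [0.5509, -0.1483, 0.1924]
tcp_rot: [[-0.812, 0.304, 0.498], [0.337, 0.941, -0.025], [-0.477, 0.148, -0.867]]
force: [0.2, 0.0, 0.2]
opening: 0.599
grasp_force: 0.0
```

```bash
python3 - <<'E'
from h import *
s=bot.read_state();print(s["time_s"],s["position"],scr(0),s["joint_positions"],s["force"],s["moment"])
out=[]
for n in("side","top"):
    p=capture(n);S=6;c=proj(p,O+F@[0,0,.14])[0];x0,y0=int(c[0]-33),int(c[1]-45)
    im=np.ascontiguousarray(cv2.resize(p["pixels"][y0:y0+90,x0:x0+66,::-1],None,fx=S,fy=S,interpolation=cv2.INTER_CUBIC))
    for X in ([0,0,.003],[0,.026,.022],[0,-.026,.022]):
        q=(proj(p,s["position"]+s["tcp_rot"]@X)[0]-[x0,y0]+.5)*S
        cv2.circle(im,tuple(map(int,q)),4,(0,255,0),1)
    out.append(im)
cv2.imwrite("pics/c4.png",np.hstack(out))
E
```

```text
14.0333 [ 0.5509 -0.1483  0.1924] [ 0.5516 -0.1486  0.1918] [ -33.8676   24.8008  113.9981   45.8889   20.9715 -144.2085] [0.2087 0.0121 0.2224] [0.0619 0.1575 0.0231]
```

View pics/c4.png

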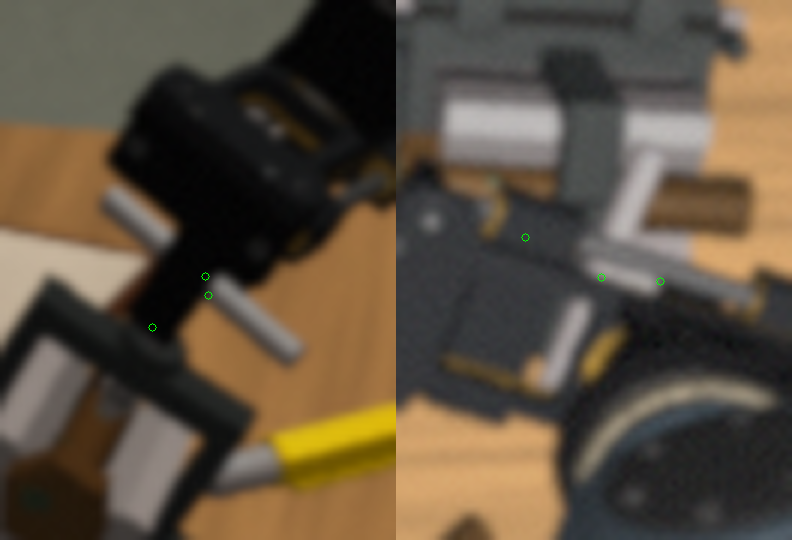

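jog_arm(
  rows="0.35 0 0 0 0 0 0;0.35 0 0 0 0 0 0;0.3 0 0 0 0 0 0;0.25 0 0 0 0 0 0;0.2 0 0 0 0 0 0;0.15 0 0 0 0 0 0;0.1 0 0 0 0 0 0;0.05 0 0 0 0 0 0;0 0 0 0 0 0 0;0 0 0 0 0 0 0;0 0 0 0 0 0 0;0 0 0 0 0 0 0",
)

```text
time_s: 15.13
position: [0.5505, -0.1484, 0.1925]
tcp_rot: [[-0.812, 0.305, 0.498], [0.338, 0.941, -0.025], [-0.477, 0.148, -0.867]]
force: [-0.1, 0.8, 1.4]
opening: 0.13
grasp_force: 30.0
```

```bash
cat > st.py <<'E'
from h import *
s=bot.read_state();R=s["tcp_rot"]
x=-F.T@R[:,0];print("t",s["time_s"],"angle",np.arctan2(x[1],x[0]),"blk pos mm",F.T@(s["position"]-O)*1e3,"f blk",F.T@s["force"],"m tool",R.T@s["moment"],"open",s["opening"],s["grasp_force"],"tilt",np.degrees(np.arccos(-R[:,2]@F[:,2])),"J",s["joint_positions"][[3,4,5]])
E
python3 st.py
```

```text
t 15.1333 angle -0.30279819785030854 blk pos mm [ -0.6343   0.1446 144.6401] f blk [0.6012 0.8366 1.3048] m tool [-0.1318  0.1484  0.0635] open 0.12959495298545406 29.995080828666687 tilt 0.10411960679927619 J [  45.9559   20.9389 -144.2811]
```

jog_arm(
  rows="0 0 0 0.0003 0 0 0.1;0 0 0 0.0006 0 0 0.2;0 0 0 0.001 0 0 0.3;0 0 0 0.0013 0 0 0.4;0 0 0 0.0016 0 0 0.5;0 0 0 0.002 0 0 0.6;0 0 0 0.0023 0 0 0.7;0 0 0 0.0027 0 0 0.8;0 0 0 0.003 0 0 0.9;0 0 0 0.003 0 0 0.9;0 0 0 0.003 0 0 0.9",
)

```text
time_s: 16.05
position: [0.5516, -0.1479, 0.1915]
tcp_rot: [[-0.421, 0.757, 0.499], [0.867, 0.498, -0.024], [-0.267, 0.422, -0.866]]
force: [2.7, 4.0, 3.0]
opening: 0.13
grasp_force: 30.0
```

```bash
python3 st.py
```

```text
t 16.05 angle -1.0077797771692152 blk pos mm [ -0.17     0.7337 143.2518] f blk [3.6863 4.1534 1.2874] m tool [-0.7482  0.4149  0.0072] open 0.13012584002641733 29.990413784980774 tilt 0.026864714435441847 J [  46.2834   20.8795 -104.143 ]
```

jog_arm(
  rows="0 0 0 0.0003 0 0 0.1;0 0 0 0.0006 0 0 0.2;0 0 0 0.001 0 0 0.3;0 0 0 0.001 0 0 0.3;0 0 0 0.001 0 0 0.3",
)

```text
time_s: 16.47
position: [0.5521, -0.1478, 0.1913]
tcp_rot: [[-0.233, 0.835, 0.499], [0.959, 0.282, -0.024], [-0.161, 0.473, -0.866]]
force: [1.5, 5.7, 4.0]
opening: 0.129
grasp_force: 30.0
```

```bash
python3 st.py
```

```text
t 16.4667 angle -1.2434511005052544 blk pos mm [  0.0983   0.8364 142.8205] f blk [3.0417 5.7174 2.878 ] m tool [-0.7826  0.5669 -0.0303] open 0.12930541418898842 29.991813451051712 tilt 0.0036572444278872795 J [ 46.3929  20.8534 -90.7235]
```

jog_arm(
  rows="0 0 0 0.0003 0 0 0.1;0 0 0 0.0006 0 0 0.2;0 0 0 0.0008 0 0 0.25;0 0 0 0.0008 0 0 0.25;0 0 0 0.0008 0 0 0.25",
)

```text
time_s: 16.88
position: [0.5524, -0.1478, 0.1911]
tcp_rot: [[-0.066, 0.864, 0.5], [0.996, 0.09, -0.024], [-0.065, 0.496, -0.866]]
force: [2.3, 6.1, 4.7]
opening: 0.13
grasp_force: 30.0
```

```bash
python3 st.py
```

```text
t 16.8833 angle -1.4394901405763991 blk pos mm [  0.2965   0.829  142.453 ] f blk [4.0708 6.2277 3.1148] m tool [-0.7644  0.7114 -0.0174] open 0.1302873360386386 30.00390976667404 tilt 0.016419747829696223 J [ 46.471   20.8249 -79.5536]
```

jog_arm(
  rows="0 0 0 0.0003 0 0 0.1;0 0 0 0.0006 0 0 0.2;0 0 0 0.0006 0 0 0.2;0 0 0 0.0006 0 0 0.2",
)

```text
time_s: 17.22
position: [0.5527, -0.1478, 0.191]
tcp_rot: [[0.07, 0.863, 0.5], [0.997, -0.067, -0.024], [0.013, 0.5, -0.866]]
force: [2.5, 5.6, 4.8]
opening: 0.132
grasp_force: 30.0
```

```bash
python3 st.py
```

```text
t 17.2167 angle -1.5965358445410074 blk pos mm [  0.4826   0.847  142.2321] f blk [4.2815 5.7514 3.0335] m tool [-0.6772  0.898  -0.047 ] open 0.13233114394492962 30.007026940584183 tilt 0.03555772498830698 J [ 46.5345  20.8016 -70.6032]
```

jog_arm(
  rows="0 0 0 0.0003 0 0 0.1;0 0 0 0.0006 0 0 0.2;0 0 0 0.0006 0 0 0.2;0 0 0 0.0006 0 0 0.2",
)

```text
time_s: 17.55
position: [0.553, -0.1479, 0.1909]
tcp_rot: [[0.204, 0.842, 0.5], [0.975, -0.222, -0.024], [0.091, 0.493, -0.866]]
force: [3.5, 6.7, 5.5]
opening: 0.133
grasp_force: 30.0
```

```bash
python3 st.py
```

```text
t 17.55 angle -1.7531667913137348 blk pos mm [  0.6731   0.8265 142.013 ] f blk [5.5599 6.8312 3.1831] m tool [-0.5901  0.9787 -0.1742] open 0.13271554699307908 30.043208599090576 tilt 0.0539782866874784 J [ 46.5864  20.7761 -61.6662]
```

jog_arm(
  rows="0 0 0 0.0003 0 0 0.1;0 0 0 0.0006 0 0 0.2;0 0 0 0.0006 0 0 0.2;0 0 0 0.0006 0 0 0.2;0 0 0 0.0006 0 0 0.2",
)

```text
time_s: 17.97
position: [0.5532, -0.1479, 0.1908]
tcp_rot: [[0.333, 0.799, 0.5], [0.928, -0.371, -0.024], [0.166, 0.473, -0.865]]
force: [2.8, 7.6, 6.8]
opening: 0.132
grasp_force: 30.1
```

```bash
python3 st.py
```

```text
t 17.9667 angle -1.9096820039134177 blk pos mm [  0.8404   0.7691 141.8076] f blk [5.5056 7.7648 4.6683] m tool [-0.4323  1.003  -0.1531] open 0.13206254992739935 30.10795086622238 tilt 0.07346067514242167 J [ 46.6364  20.7466 -52.7371]
```

jog_arm(
  rows="0 0 0 0.0003 0 0 0.1;0 0 0 0.0006 0 0 0.2;0 0 0 0.0006 0 0 0.2;0 0 0 0.0006 0 0 0.2;0 0 0 0.0006 0 0 0.2",
)

```text
time_s: 18.38
position: [0.5534, -0.148, 0.1906]
tcp_rot: [[0.453, 0.737, 0.501], [0.859, -0.511, -0.025], [0.238, 0.441, -0.865]]
force: [2.8, 5.2, 6.9]
opening: 0.13
grasp_force: 30.2
```

```bash
python3 st.py
```

```text
t 18.3833 angle -2.066158550156432 blk pos mm [  0.9654   0.7039 141.6011] f blk [5.6548 5.3372 4.6977] m tool [-0.3498  1.1394 -0.2796] open 0.12998428583231306 30.24568185210228 tilt 0.09049911556921149 J [ 46.6802  20.7145 -43.8061]
```

```bash
cat > av.py <<'E'
from h import *
m=[]
for k in range(8):
    capture("side");s=bot.read_state();m.append(s["tcp_rot"].T@s["moment"])
print(np.mean(m,0),np.std(m,0),s["time_s"])
E
python3 av.py
```

```text
[-0.316   1.1415 -0.2984] [0.036  0.026  0.0335] 18.7833
```

jog_arm(
  rows="0 0 0 0.0003 0 0 0.1;0 0 0 0.0006 0 0 0.2;0 0 0 0.0006 0 0 0.2;0 0 0 0.0006 0 0 0.2;0 0 0 0.0006 0 0 0.2",
)

```text
time_s: 19.2
position: [0.5536, -0.1482, 0.1905]
tcp_rot: [[0.563, 0.657, 0.501], [0.769, -0.639, -0.025], [0.304, 0.399, -0.865]]
force: [1.7, 5.3, 8.0]
opening: 0.136
grasp_force: 30.4
```

```bash
python3 av.py; python3 st.py
```

```text
[-0.1522  1.1242 -0.3418] [0.0172 0.0295 0.0229] 19.6
t 19.6 angle -2.222794946620704 blk pos mm [  1.122    0.5297 141.4167] f blk [4.8845 5.7208 6.1694] m tool [-0.1278  1.1037 -0.3479] open 0.13091173645869647 30.414471700787544 tilt 0.11814376595880025 J [ 46.7241  20.6767 -34.8709]
```

jog_arm(
  rows="0.6 0 0 0 0 0 0;0.6 0 0 0 0 0 0;0.6 0 0 0 0 0 0;0.6 0 0 0 0 0 0;0.6 0 0 0 0 0 0;0.6 0 0 0 0 0 0;0.6 0 0 0 0 0 0;0.6 0 0 -0.03 0 0 0;0.6 0 0 -0.08 0 0 0;0.6 0 0 -0.14 0 0 0;0.6 0 0 -0.2 0 0 0;0.6 0 0 -0.26 0 0 0;0.6 0 0 -0.26 0 0 0;0.6 0 0 -0.26 0 0 0",
)

```text
time_s: 20.77
position: [0.4877, -0.1458, 0.3034]
tcp_rot: [[0.566, 0.654, 0.501], [0.766, -0.642, -0.028], [0.303, 0.4, -0.865]]
force: [0.0, -0.5, -0.6]
opening: 0.604
grasp_force: 0.0
```

```bash
python3 - <<'E'
from h import *
s=bot.read_state();print(s["time_s"],s["force"],s["opening"],s["position"])
out=[]
for n in("side","top"):
    p=capture(n);S=6;c=proj(p,O+F@[0,0,.1])[0];x0,y0=int(c[0]-33),int(c[1]-45)
    out.append(cv2.resize(p["pixels"][y0:y0+90,x0:x0+66,::-1],None,fx=S,fy=S,interpolation=cv2.INTER_CUBIC))
    for l in("bolt",):
        print(n,[F.T@(np.array(d["point"])-O)*1e3 for d in spot_point(l,p)])
cv2.imwrite("pics/c5.png",np.hstack(out))
E
```

```text
20.7667 [ 0.0037 -0.5069 -0.6246] 0.6044203636259998 [ 0.4877 -0.1458  0.3034]
side [array([-86.6217, 364.9625,  -7.0724]), array([ 1.3091, 51.9278, 48.2777]), array([-198.5405,   77.8254,   53.618 ]), array([-96.4826, 178.9255, -23.203 ])]
top [array([-84.5066, 366.7094,  -9.4482]), array([-0.3076, 49.3491, 48.6338]), array([-202.3332,   73.8523,   54.0757]), array([-130.7434, -199.823 ,   -7.0021])]
```

View pics/c5.png

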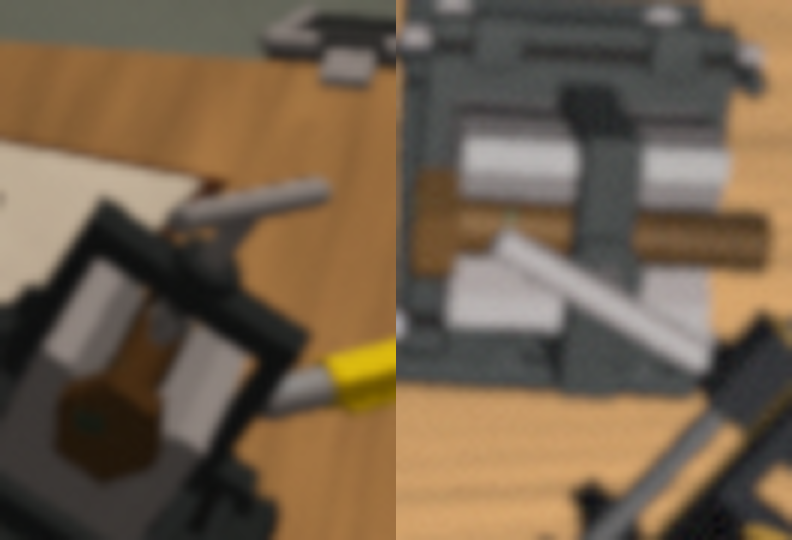

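The head sits flush against the block end (top view, column about 455). The T-bar has stayed turned, the nose is on the shank, and the gripper is clear of everything.

```bash
python3 -c "
from rig import bot
print(bot.hand_in())"
```

```text
the job is handed in; nothing more can be done
None
```

The job is handed in at about 21 s: the bolt's head is butted flush against the block's end face, the clamp screw is tightened to about 0.33 N m (an estimated 80–90 N on the shank, inferred from the torque), and the T-handle is released with the gripper clear.

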